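# Clear the repair bench: batteries, flux jars and lens to their places

## Robot

A 6-joint arm with a two-finger parallel gripper is mounted at the origin on the work surface. World frame = base frame: x ahead of the robot, y to its left, z up, the work surface at z = 0. Lengths are in m, angles in rad, forces in N, time in s.
With the tool pointing down it reaches from about 0.35 to 0.925 m from the base axis. Payload 6.4 kg.
Tool frame: the origin (TCP) lies on the mounting face of the last link; the fingertips stand tip_reach ahead of it and the grasp point (between the pads) lies 155 mm ahead of it (tip_reach is the distance from the TCP to the fingertips, in m); z points along the fingers, y is the line along which they close (so a half turn about z gives the same grasp; the last joint's range is limited). The gripper opens to 85 mm and grips with 20 to 120 N. Pads are 22 mm wide; open, the fingers measure 114 mm over their backs; the gripper's body (76 mm by 85 mm) begins 54 mm behind the grasp point. The pads swing forward as they close: fully open they stand 13 mm farther back than shut.
Start: joints at [-1.295, 0.245, 1.558, -0, 1.339, -0.174], TCP at [0.283, -0.585, 0.405] pointing down, gripper open.
Joint ranges: [-3.13, 3.13], [-1.02, 2.26], [0.13, 2.54], [-0.95, 4.09], [0.21, 2.88], [-2.74, 2.74]. Speed limits (rad/s): [2.57, 2.57, 3.14, 3.14, 3.14, 3.14].

## Interface

Orientations are given as a rotation vector (axis times angle).
In Python, from cell import get_obs, grab_frame, calibration, job_done, tip_reach gives the robot as it stands.
- The arm moves only by the tool drive_tool, never from a script. Its argument "series" is a list of rows, each an object with "gripper": the closure in counts, from 0 (fully open) to 255 (shut); "slide": the shift along the tool's x, y, z scaled (see below), a list of three; "yaw": the turn about the tool's z scaled (see below). A call has exactly 8 rows; each row is the pose to reach, as a shift and turn from the pose commanded when the call began, along the tool's axes at that moment; what a row does not reach only later rows make up. The controller multiplies each number of a shift by 120 mm and each number of a turn by 30 degrees. A row lasts 1/8 s, in which the tool goes at most 62.5 mm and 10.7 degrees, less where a joint would pass 70% of its speed; a pose out of reach is approached as far as the arm can. A call with a number of a shift or a turn outside -1 to 1 is refused whole. A call with a gripper value outside its range is refused whole. The fingers move at their own pace and stop on an object; the grip force is fixed at half the most. Time passes only in rows, so rows that repeat a pose let the fingers close, or fill a call up. It gives the time, the measured TCP pose, the force, the opening and the grip force at its end, in the units of the state.
- get_obs(): the state, without advancing time (a new reading comes with each control period).
- grab_frame(name): name is "side" or "top"; returns the picture (480x640x3 uint8, red, green, blue); there is no depth.
- calibration(name): a dict with "mtx" (3x3 intrinsics, pixels), "R" (3x3) and "t" (3): a world point X has camera coordinates R X + t. Camera axes: x right, y down, z forward; pixel columns grow to the right and rows downward; lengths in m; the calibration is good to about 2 mm. A picture is of the moment at which its call begins. calibration takes no time and is no camera call.
- job_done(): hands the job in; it is judged then, once.
The state is a dict: "time_s": time; "joint_pos": joint angles; "qd": joint speeds; "effort": joint torques, N m; "tool_pos": TCP position; "ee_rot": TCP orientation; "force": force on the tool from outside, world axes, zero at the start; "ft_torque": the same for the moment, N m; "grip_width": opening from 0.0 (shut) to 1.0 (fully open); "gripper_force": force on a finger pad.
Only numpy, scipy, OpenCV 4.12 (cv2) and the standard library are available. Lean on these libraries where they do the work, as an engineer would, in place of code of your own. Each camera call takes 0.05 s, during which the arm holds its last target. There are 200 camera calls.

## Task

Clear the blue repair mat: put the failed battery (red band) flat in the red scrap tray before anything else is put in its place. Then, in any order, lay the good battery (green band) flat in the white charging cradle, stand the two brown flux jars upright in the yellow rack, one in each bay, and set the glass microscope lens down gently, not dropped, flat in the round recess of the black block. Leave the white wall charger where it is.

Things in the scene. Friction and masses are not known exactly. Their poses are not given: they have to be found in the camera images.
- failed_battery_mid (a point): Camera battery pack lying flat, a dark grey block 56 mm (own x) by 38 mm (own y) by 26 mm high, with a red band round its middle and brass contacts on its +x end. Loose, about 90 g. The point is at its centre, 13 mm above its underside.
- good_battery_mid (a point): Camera battery pack lying flat, a dark grey block 56 mm (own x) by 38 mm (own y) by 26 mm high, with a green band round its middle and brass contacts on its +x end. Loose, about 90 g. The point is at its centre, 13 mm above its underside.
- jar_white_mid (a point): Small brown flux jar standing upright, a plain cylinder 38 mm in diameter and 44 mm high, with a pale label and a white lid. Loose, about 70 g. The point is at its centre, 22 mm above its underside.
- jar_black_mid (a point): Small brown flux jar standing upright, a plain cylinder 38 mm in diameter and 44 mm high, with a pale label and a black lid. Loose, about 70 g. The point is at its centre, 22 mm above its underside.
- lens_mid (a point): Round microscope lens in a bright aluminium ring, lying flat: a disc 48 mm in diameter and 20 mm high with a dark violet glass face, 39 mm across, on top. Loose, about 90 g. The point is at its centre, 10 mm above its underside.
- wall_charger_mid (a point): White wall charger, a rounded block 42 by 42 by 28 mm high with two short steel pins; it stands among the things to be sorted and stays there. Loose, about 60 g. The point is at its centre, 14 mm above its underside.
- scrap_tray: Red scrap tray for the failed battery. Open tray fixed to the bench, 84 mm (own x) by 66 mm (own y) outside and 12 mm high, walls 4 mm, floor 4 mm thick: the inside is 76 by 58 mm and 8 mm deep. One battery fits flat with its length along the tray's x, either way round. The origin is at the centre of the tray, on its underside (bench level).
- charge_cradle: White charging cradle for the good battery. Open tray fixed to the bench, 84 mm (own x) by 66 mm (own y) outside and 12 mm high, walls 4 mm, floor 4 mm thick: the inside is 76 by 58 mm and 8 mm deep. One battery fits flat with its length along the tray's x, either way round. The origin is at the centre of the tray, on its underside (bench level). Beyond its +x wall is a strip of the same height, reaching to x = 62 mm, with a green lamp.
- jar_rack: Yellow two-bay rack for the jars, fixed to the bench: an open tray 72 mm (own x) by 140 mm (own y), 12 mm high, walls 4 mm, floor 4 mm thick, with a 4 mm wall across its middle. Each bay is 64 by 64 mm inside and 8 mm deep; the bay centres lie at own y = +34 mm and -34 mm. The origin is at the centre of the rack, on its underside (bench level).
- lens_seat: Black lens block fixed to the bench, 92 by 92 mm and 14 mm high, with a round recess 64 mm in diameter and 7 mm deep at its centre (recess floor 7 mm above the bench, lined bright grey). The origin is at its centre, on its underside (bench level).

How it is judged:
On the way:
1. the failed battery lies flat in the red tray and is let go (x of failed_battery_mid in the frame of scrap_tray between -0.02 and 0.02 m and y of failed_battery_mid in the frame of scrap_tray between -0.015 and 0.015 m and z of failed_battery_mid in the frame of scrap_tray between 0 and 0.021 m and angle between failed_battery_mid's own z axis and vertical below 0.12 rad and contact force between the fingers and failed_battery below 0.1 N), for 0.2 s.
At the end, for the whole second after the job is handed in: Lying flat or upright (0.12 rad) on the floor of its place, at rest, let go: failed battery in red tray, good battery in cradle (20 mm from centre in x, 15 in y), one jar per bay (16 mm), lens in recess (12 mm); wall charger not moved over 20 mm. Failed battery went in first (x of failed_battery_mid in the frame of scrap_tray between -0.02 and 0.02 m and y of failed_battery_mid in the frame of scrap_tray between -0.015 and 0.015 m and z of failed_battery_mid in the frame of scrap_tray between 0 and 0.021 m and angle between each of failed_battery_mid, good_battery_mid, lens_mid's own z axis and vertical below 0.12 rad and x of good_battery_mid in the frame of charge_cradle between -0.02 and 0.02 m and y of good_battery_mid in the frame of charge_cradle between -0.015 and 0.015 m and z of good_battery_mid in the frame of charge_cradle between 0 and 0.021 m and (((x of jar_white_mid in the frame of jar_rack between -0.016 and 0.016 m and y of jar_white_mid in the frame of jar_rack between 0.018 and 0.05 m and z of jar_white_mid in the frame of jar_rack between 0 and 0.03 m and angle between jar_white_mid's own z axis and vertical below 0.12 rad) and (x of jar_black_mid in the frame of jar_rack between -0.016 and 0.016 m and y of jar_black_mid in the frame of jar_rack between -0.05 and -0.018 m and z of jar_black_mid in the frame of jar_rack between 0 and 0.03 m and angle between jar_black_mid's own z axis and vertical below 0.12 rad)) or ((x of jar_white_mid in the frame of jar_rack between -0.016 and 0.016 m and y of jar_white_mid in the frame of jar_rack between -0.05 and -0.018 m and z of jar_white_mid in the frame of jar_rack between 0 and 0.03 m and angle between jar_white_mid's own z axis and vertical below 0.12 rad) and (x of jar_black_mid in the frame of jar_rack between -0.016 and 0.016 m and y of jar_black_mid in the frame of jar_rack between 0.018 and 0.05 m and z of jar_black_mid in the frame of jar_rack between 0 and 0.03 m and angle between jar_black_mid's own z axis and vertical below 0.12 rad))) and x of lens_mid in the frame of lens_seat between -0.012 and 0.012 m and y of lens_mid in the frame of lens_seat between -0.012 and 0.012 m and z of lens_mid in the frame of lens_seat between 0 and 0.0205 m and linear speed of each of failed_battery, good_battery, jar_white, jar_black, lens below 0.02 m/s and distance of wall_charger_mid from where it was at the start of the episode below 0.02 m); the robot touches nothing.
It fails at once if another thing is put in its place while the failed battery is not yet in the red tray (not (x of failed_battery_mid in the frame of scrap_tray between -0.02 and 0.02 m and y of failed_battery_mid in the frame of scrap_tray between -0.015 and 0.015 m and z of failed_battery_mid in the frame of scrap_tray between 0 and 0.021 m and angle between failed_battery_mid's own z axis and vertical below 0.12 rad) and ((x of good_battery_mid in the frame of charge_cradle between -0.02 and 0.02 m and y of good_battery_mid in the frame of charge_cradle between -0.015 and 0.015 m and z of good_battery_mid in the frame of charge_cradle between 0 and 0.021 m and angle between good_battery_mid's own z axis and vertical below 0.12 rad) or (x of lens_mid in the frame of lens_seat between -0.012 and 0.012 m and y of lens_mid in the frame of lens_seat between -0.012 and 0.012 m and z of lens_mid in the frame of lens_seat between 0 and 0.0205 m and angle between lens_mid's own z axis and vertical below 0.12 rad) or (x of jar_white_mid in the frame of jar_rack between -0.016 and 0.016 m and y of jar_white_mid in the frame of jar_rack between 0.018 and 0.05 m and z of jar_white_mid in the frame of jar_rack between 0 and 0.03 m and angle between jar_white_mid's own z axis and vertical below 0.12 rad) or (x of jar_white_mid in the frame of jar_rack between -0.016 and 0.016 m and y of jar_white_mid in the frame of jar_rack between -0.05 and -0.018 m and z of jar_white_mid in the frame of jar_rack between 0 and 0.03 m and angle between jar_white_mid's own z axis and vertical below 0.12 rad) or (x of jar_black_mid in the frame of jar_rack between -0.016 and 0.016 m and y of jar_black_mid in the frame of jar_rack between 0.018 and 0.05 m and z of jar_black_mid in the frame of jar_rack between 0 and 0.03 m and angle between jar_black_mid's own z axis and vertical below 0.12 rad) or (x of jar_black_mid in the frame of jar_rack between -0.016 and 0.016 m and y of jar_black_mid in the frame of jar_rack between -0.05 and -0.018 m and z of jar_black_mid in the frame of jar_rack between 0 and 0.03 m and angle between jar_black_mid's own z axis and vertical below 0.12 rad))).
It fails at once if the lens is let go more than 30 mm above the floor of its recess (contact force between the fingers and lens below 0.01 N and horizontal distance between lens_mid and lens_seat below 0.05 m and z of lens_mid in the frame of lens_seat above 0.047 m).
It fails at once if the wall charger is moved more than 20 mm (not (distance of wall_charger_mid from where it was at the start of the episode below 0.02 m)).
It also fails if it takes over 141 s, if anything falls off the work surface, if the arm or the gripper's body presses on something with over 40 N, if the wrist force passes 120 N, or if a joint passes its speed limit or range.

## Working session

There is one attempt and no reset: what is moved stays moved. The work goes in short steps, Python scripts to look and compute and a tool call to move; the robot and the scene stay as the last step left them, time stands still between calls to the robot, and variables do not carry over. Pictures are saved under pics/ and viewed, at most 15 in all, crops included, and the job is handed in when it is done.

Besides the shell and the picture viewer there is one more tool, called after ">>>" as name([rows], argument=value, ...), one row to a line, values as JSON. drive_tool: Moves the arm, as the interface text tells. Shifts and turns lie within -1 to 1; 1 stands for 120 mm of shift or 30 degrees of turn. Its arguments: {"type":"object","properties":{"series":{"type":"array"}},"required":["series"]}

```bash
ls; mkdir -p pics
python3 - <<'E'
from cell import *
import cv2,numpy as np
print(get_obs(),tip_reach() if callable(tip_reach) else tip_reach)
for n in("top","side"):
    cv2.imwrite(f"pics/{n}0.png",grab_frame(n)[:,:,::-1]); c=calibration(n);print({k:np.round(v,3).tolist() for k,v in c.items()})
E
```

```text
pics
{'time_s': 0.0, 'joint_pos': array([-1.29512113e+00,  2.45842430e-01,  1.55904782e+00,  2.43467599e-05,
        1.33869221e+00, -1.74085186e-01]), 'qd': array([-0.000109  ,  0.00159841, -0.00128665, -0.00097529,  0.00121163,
       -0.00196941]), 'effort': array([ 9.46305627e-04, -4.29510856e+01, -3.26125503e+01, -9.06487139e-05,
        5.39764878e-03, -6.39946933e-06]), 'tool_pos': array([ 0.28253912, -0.58512462,  0.40354367]), 'ee_rot': array([-3.06055354e+00, -7.00090388e-01,  1.21457640e-04]), 'force': array([-0.22743232,  0.20027721,  0.48233723]), 'ft_torque': array([-0.00920314,  0.0282545 ,  0.06017783]), 'gripper_force': 0.0, 'grip_width': 1.001599002241692} 0.1734
{'mtx': [[531.148, 0.0, 329.923], [0.0, 531.148, 243.813], [0.0, 0.0, 1.0]], 'R': [[-0.013, -1.0, -0.009], [-0.982, 0.015, -0.187], [0.187, 0.007, -0.982]], 't': [0.029, 0.514, 0.865]}
{'mtx': [[543.14, 0.0, 322.031], [0.0, 543.14, 249.094], [0.0, 0.0, 1.0]], 'R': [[-0.921, -0.388, -0.021], [-0.198, 0.514, -0.835], [0.334, -0.765, -0.55]], 't': [0.484, 0.142, 1.033]}
```

View pics/top0.png

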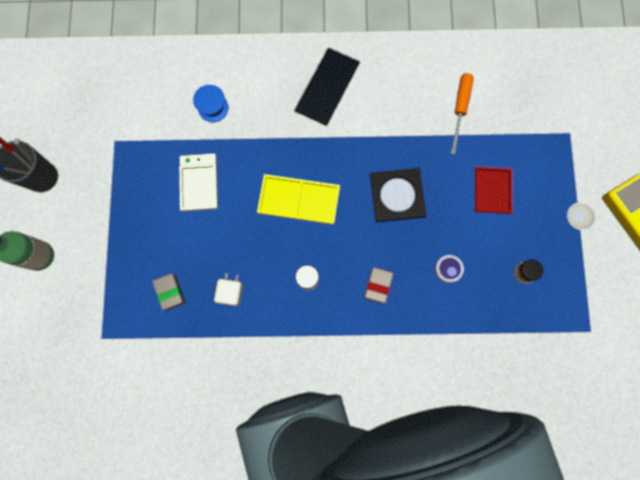

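View pics/side0.png

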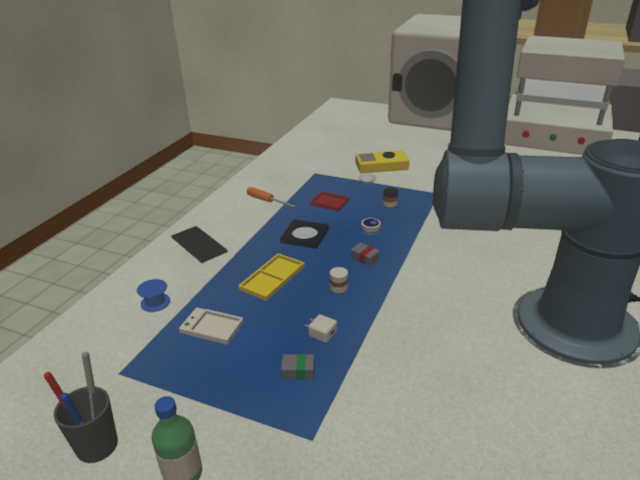

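Both views show every object and place clearly. In the top view, the green battery is at (168,292), charger (228,291), white jar (307,277), red battery (379,285), lens (450,268) and black jar (530,270). The cradle is at (198,182), rack (299,199), lens block (398,194) and red tray (493,190). Next I'll measure them from the silhouettes.

```bash
cat > h.py <<'E'
from cell import *
import cv2,numpy as np
from scipy.spatial.transform import Rotation as Ro
def cast(uv,z,n="top"):
    c=calibration(n);K,R,t=map(np.asarray,(c["mtx"],c["R"],c["t"]))
    d=(R.T@np.linalg.inv(K)@np.c_[np.reshape(uv,(-1,2)),np.ones(np.size(uv)//2)].T).T
    C=-R.T@t; return (C+d*((z-C[2])/d[:,2])[:,None])[:,:2]
# name: seed pixel in top view, height of silhouette mid plane
S=dict(good=((168,292),.013),charger=((228,291),.014),jw=((307,277),.022),failed=((379,285),.013),lens=((450,268),.010),
 jb=((530,270),.022),cradle=((198,182),.006),rack=((299,199),.006),seat=((398,194),.007),tray=((493,190),.006))
def things(im):
    I=im.astype(int); m=((I[:,:,2]-I[:,:,0]<45)|(I[:,:,2]<75)).astype(np.uint8)
    m=cv2.morphologyEx(m,cv2.MORPH_OPEN,np.ones((3,3)))
    cs,_=cv2.findContours(m,cv2.RETR_EXTERNAL,cv2.CHAIN_APPROX_NONE)
    out={}
    for k,(p,z) in S.items():
        for c in cs:
            if cv2.contourArea(c)<8000 and cv2.pointPolygonTest(c,p,False)>=0:
                w=cast(c.astype(float),z); (x,y),(a,b),th=cv2.minAreaRect((w*1000).astype(np.float32))
                if a<b: a,b,th=b,a,th+90
                out[k]=np.round([x,y,a,b,(th+90)%180-90],1)
    return out
def state():
    o=get_obs(); r=Ro.from_rotvec(o["ee_rot"]).as_matrix(); yaw=np.degrees(np.arctan2(r[1,0],r[0,0]))
    return np.asarray(o["tool_pos"])*1000,yaw,r,o
def go(x,y,z,yaw):
    "units of slide (tool axes now) and yaw to a world pose in mm, deg"
    p,w,r,o=state(); dy=-(yaw-w)
    print("t%.1f at"%o["time_s"],p.round(1),round(w,1),"slide",(r.T@(np.array([x,y,z])-p)/120).round(2),"yaw",round(dy/30,2))
E
python3 - <<'E'
from h import *
for k,v in things(grab_frame("top")).items(): print(k,v)
go(500,-50,300,0)
E
```

```text
t0.1 at [ 282.6 -585.2  403.8] 25.8 slide [ 3.57 -3.23  0.87] yaw 0.86
```

```bash
sed -i 's/RETR_EXTERNAL/RETR_LIST/; s/    for c in cs:/&/; s/        for c in cs:/        for c in sorted(cs,key=cv2.contourArea):/' h.py
python3 - <<'E'
from h import *
for k,v in things(grab_frame("top")).items(): print(k,v)
go(500,-50,300,0)
E
```

```text
good [440.2 308.   59.3  42.1  21.2]
charger [439.2 202.1  47.1  46.4  -9.8]
jw [461.3  62.6  42.3  38.6  -0.5]
failed [446.3 -62.7  58.   40.5 -16.8]
lens [ 474.3 -188.2   48.7   47.9   -2.9]
jb [ 466.1 -323.6   50.5   36.3  -68.1]
cradle [643.6 264.2 108.   69.6   3.1]
rack [608.   78.8 145.1  77.8  80.6]
seat [ 613.  -103.1   93.2   91.9    5. ]
tray [ 619.4 -279.2   88.3   68.1   -4.3]
t0.2 at [ 282.6 -585.2  404. ] 25.8 slide [ 3.57 -3.23  0.87] yaw 0.86
```

>>> drive_tool([
  {"gripper": 0, "slide": [0.1, -0.1, 0.03], "yaw": 0.11},
  {"gripper": 0, "slide": [0.2, -0.2, 0.06], "yaw": 0.22},
  {"gripper": 0, "slide": [0.3, -0.3, 0.09], "yaw": 0.33},
  {"gripper": 0, "slide": [0.4, -0.4, 0.12], "yaw": 0.44},
  {"gripper": 0, "slide": [0.5, -0.5, 0.15], "yaw": 0.55},
  {"gripper": 0, "slide": [0.6, -0.6, 0.18], "yaw": 0.66},
  {"gripper": 0, "slide": [0.7, -0.7, 0.21], "yaw": 0.77},
  {"gripper": 0, "slide": [0.8, -0.8, 0.24], "yaw": 0.86},
])

```text
time_s: 1.2
tool_pos: [0.3275, -0.4565, 0.3756]
ee_rot: [-3.141, 0.003, 0.0]
force: [0.8, 0.4, 0.3]
grip_width: 0.998
gripper_force: 0.0
```

>>> drive_tool([
  {"gripper": 0, "slide": [0.03, -0.1, 0.02], "yaw": 0},
  {"gripper": 0, "slide": [0.06, -0.2, 0.04], "yaw": 0},
  {"gripper": 0, "slide": [0.09, -0.3, 0.06], "yaw": 0},
  {"gripper": 0, "slide": [0.12, -0.4, 0.08], "yaw": 0},
  {"gripper": 0, "slide": [0.15, -0.5, 0.1], "yaw": 0},
  {"gripper": 0, "slide": [0.18, -0.6, 0.12], "yaw": 0},
  {"gripper": 0, "slide": [0.21, -0.7, 0.14], "yaw": 0},
  {"gripper": 0, "slide": [0.24, -0.8, 0.16], "yaw": 0},
])

```text
time_s: 2.2
tool_pos: [0.3564, -0.3604, 0.3566]
ee_rot: [3.142, -0.001, 0.0]
force: [-0.9, 0.5, 0.2]
grip_width: 1.0
gripper_force: 0.0
```

>>> drive_tool([
  {"gripper": 0, "slide": [0.03, -0.1, 0.02], "yaw": 0},
  {"gripper": 0, "slide": [0.06, -0.2, 0.04], "yaw": 0},
  {"gripper": 0, "slide": [0.09, -0.3, 0.06], "yaw": 0},
  {"gripper": 0, "slide": [0.12, -0.4, 0.08], "yaw": 0},
  {"gripper": 0, "slide": [0.15, -0.5, 0.1], "yaw": 0},
  {"gripper": 0, "slide": [0.18, -0.6, 0.12], "yaw": 0},
  {"gripper": 0, "slide": [0.21, -0.7, 0.14], "yaw": 0},
  {"gripper": 0, "slide": [0.24, -0.8, 0.16], "yaw": 0},
])

```text
time_s: 3.2
tool_pos: [0.3852, -0.2644, 0.3373]
ee_rot: [-3.142, 0.001, 0.0]
force: [0.1, 0.2, -0.5]
grip_width: 1.003
gripper_force: 0.0
```

>>> drive_tool([
  {"gripper": 0, "slide": [0.03, -0.1, 0.02], "yaw": 0},
  {"gripper": 0, "slide": [0.06, -0.2, 0.04], "yaw": 0},
  {"gripper": 0, "slide": [0.09, -0.3, 0.06], "yaw": 0},
  {"gripper": 0, "slide": [0.12, -0.4, 0.08], "yaw": 0},
  {"gripper": 0, "slide": [0.15, -0.5, 0.1], "yaw": 0},
  {"gripper": 0, "slide": [0.18, -0.6, 0.12], "yaw": 0},
  {"gripper": 0, "slide": [0.21, -0.7, 0.14], "yaw": 0},
  {"gripper": 0, "slide": [0.24, -0.8, 0.16], "yaw": 0},
])

```text
time_s: 4.2
tool_pos: [0.4141, -0.1684, 0.3181]
ee_rot: [-3.142, 0.001, -0.0]
force: [0.9, -0.4, 0.2]
grip_width: 1.005
gripper_force: 0.0
```

```bash
python3 -c "
from h import *
go(446.3,-62.7,250,-16.8)"
```

```text
t4.2 at [ 414.1 -168.4  318.1] -0.0 slide [ 0.27 -0.88  0.57] yaw 0.56
```

>>> drive_tool([
  {"gripper": 0, "slide": [0.03, -0.11, 0.07], "yaw": 0.07},
  {"gripper": 0, "slide": [0.07, -0.22, 0.14], "yaw": 0.14},
  {"gripper": 0, "slide": [0.1, -0.33, 0.21], "yaw": 0.21},
  {"gripper": 0, "slide": [0.13, -0.44, 0.28], "yaw": 0.28},
  {"gripper": 0, "slide": [0.17, -0.55, 0.35], "yaw": 0.35},
  {"gripper": 0, "slide": [0.2, -0.66, 0.42], "yaw": 0.42},
  {"gripper": 0, "slide": [0.27, -0.88, 0.57], "yaw": 0.56},
  {"gripper": 0, "slide": [0.27, -0.88, 0.57], "yaw": 0.56},
])

```text
time_s: 5.2
tool_pos: [0.4459, -0.0621, 0.2485]
ee_rot: [-3.108, 0.455, 0.005]
force: [-0.0, -0.4, 0.3]
grip_width: 1.002
gripper_force: 0.0
```

>>> drive_tool([
  {"gripper": 0, "slide": [0, 0, 0.1], "yaw": 0},
  {"gripper": 0, "slide": [0, 0, 0.2], "yaw": 0},
  {"gripper": 0, "slide": [0, 0, 0.3], "yaw": 0},
  {"gripper": 0, "slide": [0, 0, 0.4], "yaw": 0},
  {"gripper": 0, "slide": [0, 0, 0.5], "yaw": 0},
  {"gripper": 0, "slide": [0, 0, 0.56], "yaw": 0},
  {"gripper": 0, "slide": [0, 0, 0.56], "yaw": 0},
  {"gripper": 0, "slide": [0, 0, 0.56], "yaw": 0},
])

```text
time_s: 6.2
tool_pos: [0.4466, -0.0637, 0.183]
ee_rot: [3.108, -0.46, 0.001]
force: [-0.5, -0.3, -0.8]
grip_width: 1.0
gripper_force: 0.0
```

```bash
python3 -c "
from h import *
go(446.3,-62.7,183,-16.8)
im=grab_frame('side')[200:310,300:440,::-1]
cv2.imwrite('pics/s1.png',cv2.resize(im,None,fx=5,fy=5,interpolation=cv2.INTER_CUBIC))"
```

```text
t6.2 at [446.6 -63.7 183. ] -16.8 slide [-0.   -0.01 -0.  ] yaw -0.0
```

View pics/s1.png

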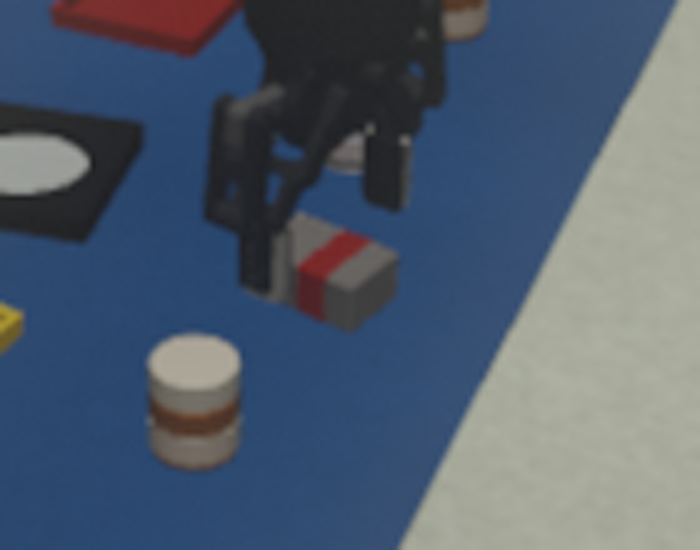

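Crop: the fingers straddle the failed battery (near tip at crop (255,288), far tip at (390,205)). Closing now, then a small lift.

>>> drive_tool([
  {"gripper": 255, "slide": [0, 0, 0], "yaw": 0},
  {"gripper": 255, "slide": [0, 0, 0], "yaw": 0},
  {"gripper": 255, "slide": [0, 0, 0], "yaw": 0},
  {"gripper": 255, "slide": [0, 0, 0], "yaw": 0},
  {"gripper": 255, "slide": [0, 0, 0], "yaw": 0},
  {"gripper": 255, "slide": [0, 0, 0], "yaw": 0},
  {"gripper": 255, "slide": [0, 0, 0], "yaw": 0},
  {"gripper": 255, "slide": [0, 0, 0], "yaw": 0},
])

```text
time_s: 7.25
tool_pos: [0.4467, -0.0638, 0.1832]
ee_rot: [3.108, -0.46, 0.002]
force: [-0.1, 0.1, 4.9]
grip_width: 0.429
gripper_force: 61.5
```

>>> drive_tool([
  {"gripper": 255, "slide": [0, 0, -0.1], "yaw": 0},
  {"gripper": 255, "slide": [0, 0, -0.2], "yaw": 0},
  {"gripper": 255, "slide": [0, 0, -0.3], "yaw": 0},
  {"gripper": 255, "slide": [0, 0, -0.4], "yaw": 0},
  {"gripper": 255, "slide": [0, 0, -0.5], "yaw": 0},
  {"gripper": 255, "slide": [0, 0, -0.6], "yaw": 0},
  {"gripper": 255, "slide": [0, 0, -0.7], "yaw": 0},
  {"gripper": 255, "slide": [0, 0, -0.7], "yaw": 0},
])

```text
time_s: 8.25
tool_pos: [0.4467, -0.0638, 0.2679]
ee_rot: [3.107, -0.46, 0.004]
force: [-0.1, -0.4, -1.2]
grip_width: 0.429
gripper_force: 61.0
```

```bash
python3 -c "
from h import *
go(619.4,-279.2,267,-4.3)
im=grab_frame('side')[160:290,300:440,::-1]
cv2.imwrite('pics/s2.png',cv2.resize(im,None,fx=4,fy=4,interpolation=cv2.INTER_CUBIC))"
```

```text
t8.2 at [446.7 -63.8 267.9] -16.8 slide [1.9  1.3  0.01] yaw -0.42
```

View pics/s2.png

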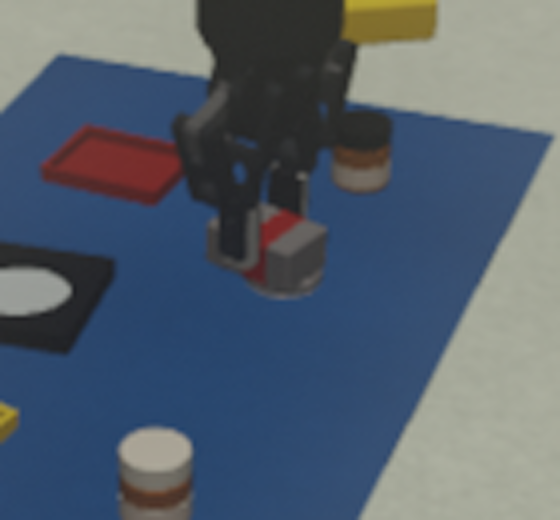

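The battery is held level (crop (265,250)) and the red tray is in view at (115,165). Moving to the tray, then lowering.

>>> drive_tool([
  {"gripper": 255, "slide": [0.06, 0.04, 0], "yaw": 0},
  {"gripper": 255, "slide": [0.19, 0.13, 0], "yaw": 0},
  {"gripper": 255, "slide": [0.32, 0.22, 0], "yaw": 0},
  {"gripper": 255, "slide": [0.45, 0.31, 0], "yaw": 0},
  {"gripper": 255, "slide": [0.58, 0.4, 0], "yaw": 0},
  {"gripper": 255, "slide": [0.71, 0.48, 0], "yaw": 0},
  {"gripper": 255, "slide": [0.84, 0.57, 0], "yaw": 0},
  {"gripper": 255, "slide": [0.95, 0.65, 0], "yaw": 0},
])

```text
time_s: 9.3
tool_pos: [0.5337, -0.1725, 0.2665]
ee_rot: [-3.108, 0.46, 0.0]
force: [-0.6, 0.6, -0.3]
grip_width: 0.427
gripper_force: 61.0
```

>>> drive_tool([
  {"gripper": 255, "slide": [0.13, 0.09, 0], "yaw": -0.06},
  {"gripper": 255, "slide": [0.26, 0.18, 0], "yaw": -0.12},
  {"gripper": 255, "slide": [0.39, 0.27, 0], "yaw": -0.18},
  {"gripper": 255, "slide": [0.52, 0.36, 0], "yaw": -0.24},
  {"gripper": 255, "slide": [0.65, 0.45, 0], "yaw": -0.3},
  {"gripper": 255, "slide": [0.78, 0.53, 0], "yaw": -0.36},
  {"gripper": 255, "slide": [0.9, 0.62, 0], "yaw": -0.42},
  {"gripper": 255, "slide": [0.95, 0.65, 0], "yaw": -0.42},
])

```text
time_s: 10.3
tool_pos: [0.6199, -0.2801, 0.2665]
ee_rot: [3.139, -0.117, -0.0]
force: [0.5, 0.3, -0.0]
grip_width: 0.426
gripper_force: 61.0
```

>>> drive_tool([
  {"gripper": 255, "slide": [0, 0, 0.09], "yaw": 0},
  {"gripper": 255, "slide": [0, 0, 0.18], "yaw": 0},
  {"gripper": 255, "slide": [0, 0, 0.27], "yaw": 0},
  {"gripper": 255, "slide": [0, 0, 0.36], "yaw": 0},
  {"gripper": 255, "slide": [0, 0, 0.45], "yaw": 0},
  {"gripper": 255, "slide": [0, 0, 0.54], "yaw": 0},
  {"gripper": 255, "slide": [0, 0, 0.61], "yaw": 0},
  {"gripper": 255, "slide": [0, 0, 0.61], "yaw": 0},
])

```text
time_s: 11.3
tool_pos: [0.6191, -0.2788, 0.1925]
ee_rot: [-3.139, 0.116, 0.002]
force: [0.2, -0.3, -0.4]
grip_width: 0.424
gripper_force: 61.0
```

```bash
python3 -c "
from h import *
go(619.4,-279.2,194,-4.3)
im=grab_frame('side')[150:250,280:420,::-1]
cv2.imwrite('pics/s3.png',cv2.resize(im,None,fx=5,fy=5,interpolation=cv2.INTER_CUBIC))"
```

```text
t11.3 at [ 619.1 -278.8  192.5] -4.2 slide [ 0.    0.   -0.01] yaw 0.0
```

View pics/s3.png

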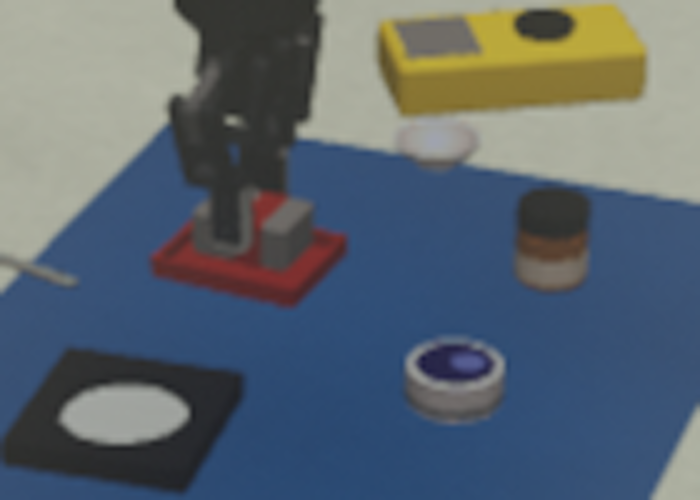

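Held battery sits over the red tray (crop (255,235)). The black jar is clear at (552,240) and the lens at (455,375). Releasing, then going for the black jar.

>>> drive_tool([
  {"gripper": 200, "slide": [0, 0, 0], "yaw": 0},
  {"gripper": 80, "slide": [0, 0, 0], "yaw": 0},
  {"gripper": 80, "slide": [0, 0, 0], "yaw": 0},
  {"gripper": 80, "slide": [0, 0, 0], "yaw": 0},
  {"gripper": 80, "slide": [0, 0, 0], "yaw": 0},
  {"gripper": 80, "slide": [0, 0, -0.03], "yaw": 0},
  {"gripper": 80, "slide": [0, 0, -0.1], "yaw": 0},
  {"gripper": 80, "slide": [0, 0, -0.2], "yaw": 0},
])

```text
time_s: 12.35
tool_pos: [0.6194, -0.279, 0.2182]
ee_rot: [-3.139, 0.116, 0.0]
force: [-0.5, -0.0, 0.6]
grip_width: 0.683
gripper_force: 0.0
```

>>> drive_tool([
  {"gripper": 0, "slide": [-0.04, 0.01, -0.1], "yaw": 0},
  {"gripper": 0, "slide": [-0.08, 0.03, -0.2], "yaw": 0},
  {"gripper": 0, "slide": [-0.16, 0.06, -0.3], "yaw": 0},
  {"gripper": 0, "slide": [-0.24, 0.09, -0.4], "yaw": 0},
  {"gripper": 0, "slide": [-0.33, 0.12, -0.45], "yaw": 0},
  {"gripper": 0, "slide": [-0.42, 0.15, -0.45], "yaw": 0},
  {"gripper": 0, "slide": [-0.52, 0.19, -0.45], "yaw": 0},
  {"gripper": 0, "slide": [-0.62, 0.23, -0.45], "yaw": 0},
])

```text
time_s: 13.35
tool_pos: [0.5421, -0.3011, 0.2709]
ee_rot: [-3.139, 0.116, 0.001]
force: [0.1, 0.2, 0.1]
grip_width: 1.0
gripper_force: 0.0
```

>>> drive_tool([
  {"gripper": 0, "slide": [-0.1, 0.04, 0], "yaw": 0.02},
  {"gripper": 0, "slide": [-0.2, 0.08, 0], "yaw": 0.04},
  {"gripper": 0, "slide": [-0.3, 0.12, 0], "yaw": 0.07},
  {"gripper": 0, "slide": [-0.4, 0.15, 0], "yaw": 0.1},
  {"gripper": 0, "slide": [-0.5, 0.19, 0], "yaw": 0.13},
  {"gripper": 0, "slide": [-0.62, 0.23, 0], "yaw": 0.17},
  {"gripper": 0, "slide": [-0.62, 0.23, 0], "yaw": 0.17},
  {"gripper": 0, "slide": [-0.62, 0.23, 0], "yaw": 0.17},
])

```text
time_s: 14.35
tool_pos: [0.467, -0.3231, 0.2716]
ee_rot: [3.131, -0.256, 0.001]
force: [-0.4, -0.5, -0.1]
grip_width: 1.0
gripper_force: 0.0
```

```bash
python3 -c "
from h import *
go(466.1,-323.6,190,-9.4)
im=grab_frame('top'); t=things(im); print({k:t.get(k) for k in('failed','tray','jb')})
cv2.imwrite('pics/t4.png',cv2.resize(im[140:310,400:600,::-1],None,fx=3,fy=3))"
```

```text
t14.3 at [ 467.  -323.1  271.6] -9.3 slide [-0.01  0.01  0.68] yaw 0.0
{'failed': None, 'tray': array([ 619.4, -279.2,   88.3,   68.1,   -4.3]), 'jb': None}
```

View pics/t4.png

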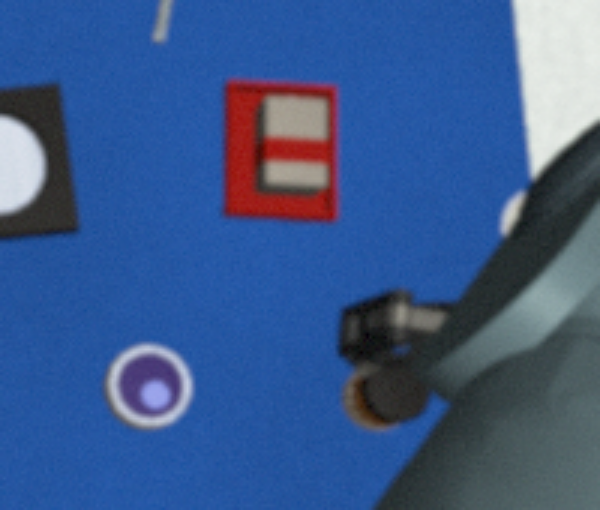

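The failed battery is inside the red tray at (296,142). After removing parallax it is within about 5 mm of centre. Grasping the black jar.

>>> drive_tool([
  {"gripper": 0, "slide": [-0.01, 0.01, 0.1], "yaw": 0},
  {"gripper": 0, "slide": [-0.01, 0.01, 0.2], "yaw": 0},
  {"gripper": 0, "slide": [-0.01, 0.01, 0.3], "yaw": 0},
  {"gripper": 0, "slide": [-0.01, 0.01, 0.4], "yaw": 0},
  {"gripper": 0, "slide": [-0.01, 0.01, 0.5], "yaw": 0},
  {"gripper": 0, "slide": [-0.01, 0.01, 0.6], "yaw": 0},
  {"gripper": 0, "slide": [-0.01, 0.01, 0.68], "yaw": 0},
  {"gripper": 0, "slide": [-0.01, 0.01, 0.68], "yaw": 0},
])

```text
time_s: 15.4
tool_pos: [0.4653, -0.3238, 0.1889]
ee_rot: [-3.13, 0.255, 0.002]
force: [0.4, -1.0, 0.8]
grip_width: 1.003
gripper_force: 0.0
```

>>> drive_tool([
  {"gripper": 255, "slide": [0, 0, 0], "yaw": 0},
  {"gripper": 255, "slide": [0, 0, 0], "yaw": 0},
  {"gripper": 255, "slide": [0, 0, 0], "yaw": 0},
  {"gripper": 255, "slide": [0, 0, 0], "yaw": 0},
  {"gripper": 255, "slide": [0, 0, 0], "yaw": 0},
  {"gripper": 255, "slide": [0, 0, 0], "yaw": 0},
  {"gripper": 255, "slide": [0, 0, 0], "yaw": 0},
  {"gripper": 255, "slide": [0, 0, 0], "yaw": 0},
])

```text
time_s: 16.4
tool_pos: [0.4659, -0.3244, 0.1907]
ee_rot: [3.13, -0.255, 0.002]
force: [0.8, 0.0, 5.7]
grip_width: 0.428
gripper_force: 60.3
```

>>> drive_tool([
  {"gripper": 255, "slide": [0, 0, -0.1], "yaw": 0},
  {"gripper": 255, "slide": [0, 0, -0.2], "yaw": 0},
  {"gripper": 255, "slide": [0, 0, -0.3], "yaw": 0},
  {"gripper": 255, "slide": [0, 0, -0.4], "yaw": 0},
  {"gripper": 255, "slide": [0, 0, -0.5], "yaw": 0},
  {"gripper": 255, "slide": [0, 0, -0.6], "yaw": 0},
  {"gripper": 255, "slide": [0, 0, -0.7], "yaw": 0},
  {"gripper": 255, "slide": [0, 0, -0.8], "yaw": 0},
])

```text
time_s: 17.4
tool_pos: [0.4655, -0.324, 0.2867]
ee_rot: [-3.131, 0.256, -0.0]
force: [-0.5, 0.0, -1.6]
grip_width: 0.424
gripper_force: 60.1
```

```bash
python3 -c "
from h import *
go(602.5,45.2,285,-9.4)
im=grab_frame('side')
cv2.imwrite('pics/s5.png',cv2.resize(im[120:240,320:460,::-1],None,fx=4,fy=4))"
```

```text
t17.4 at [ 465.5 -324.   286.7] -9.3 slide [ 0.63 -3.22  0.01] yaw 0.0
```

View pics/s5.png

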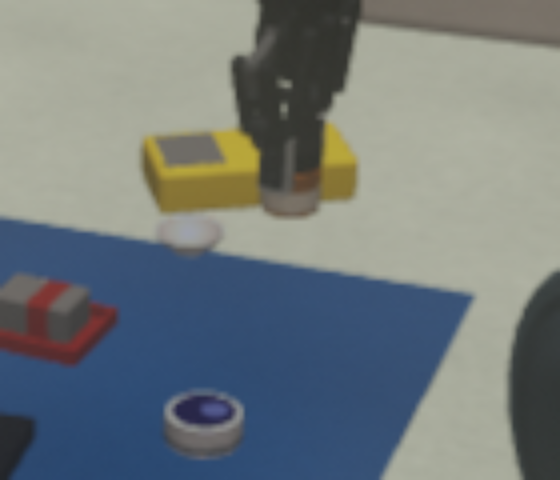

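Black jar is held upright (crop (290,190)), and the failed battery lies flat in the red tray at (45,305). Moving to the nearer rack bay.

>>> drive_tool([
  {"gripper": 255, "slide": [0.01, -0.05, 0], "yaw": 0},
  {"gripper": 255, "slide": [0.03, -0.15, 0], "yaw": 0},
  {"gripper": 255, "slide": [0.05, -0.25, 0], "yaw": 0},
  {"gripper": 255, "slide": [0.07, -0.36, 0], "yaw": 0},
  {"gripper": 255, "slide": [0.09, -0.47, 0], "yaw": 0},
  {"gripper": 255, "slide": [0.11, -0.58, 0], "yaw": 0},
  {"gripper": 255, "slide": [0.13, -0.69, 0], "yaw": 0},
  {"gripper": 255, "slide": [0.16, -0.8, 0], "yaw": 0},
])

```text
time_s: 18.45
tool_pos: [0.5004, -0.2315, 0.2859]
ee_rot: [3.131, -0.255, 0.0]
force: [-0.3, -0.0, -0.6]
grip_width: 0.426
gripper_force: 60.1
```

>>> drive_tool([
  {"gripper": 255, "slide": [0.02, -0.1, 0], "yaw": 0},
  {"gripper": 255, "slide": [0.04, -0.2, 0], "yaw": 0},
  {"gripper": 255, "slide": [0.06, -0.3, 0], "yaw": 0},
  {"gripper": 255, "slide": [0.08, -0.4, 0], "yaw": 0},
  {"gripper": 255, "slide": [0.1, -0.5, 0], "yaw": 0},
  {"gripper": 255, "slide": [0.12, -0.6, 0], "yaw": 0},
  {"gripper": 255, "slide": [0.14, -0.7, 0], "yaw": 0},
  {"gripper": 255, "slide": [0.16, -0.8, 0], "yaw": 0},
])

```text
time_s: 19.45
tool_pos: [0.5348, -0.14, 0.2859]
ee_rot: [-3.131, 0.255, 0.0]
force: [0.2, 0.2, -1.2]
grip_width: 0.428
gripper_force: 60.1
```

>>> drive_tool([
  {"gripper": 255, "slide": [0.02, -0.1, 0], "yaw": 0},
  {"gripper": 255, "slide": [0.04, -0.2, 0], "yaw": 0},
  {"gripper": 255, "slide": [0.06, -0.3, 0], "yaw": 0},
  {"gripper": 255, "slide": [0.08, -0.4, 0], "yaw": 0},
  {"gripper": 255, "slide": [0.1, -0.5, 0], "yaw": 0},
  {"gripper": 255, "slide": [0.12, -0.6, 0], "yaw": 0},
  {"gripper": 255, "slide": [0.14, -0.7, 0], "yaw": 0},
  {"gripper": 255, "slide": [0.16, -0.8, 0], "yaw": 0},
])

```text
time_s: 20.45
tool_pos: [0.5694, -0.0484, 0.2859]
ee_rot: [3.131, -0.255, 0.0]
force: [0.1, -0.5, -0.5]
grip_width: 0.427
gripper_force: 60.1
```

>>> drive_tool([
  {"gripper": 255, "slide": [0.02, -0.11, 0], "yaw": 0},
  {"gripper": 255, "slide": [0.04, -0.22, 0], "yaw": 0},
  {"gripper": 255, "slide": [0.06, -0.33, 0], "yaw": 0},
  {"gripper": 255, "slide": [0.08, -0.44, 0], "yaw": 0},
  {"gripper": 255, "slide": [0.1, -0.55, 0], "yaw": 0},
  {"gripper": 255, "slide": [0.12, -0.66, 0], "yaw": 0},
  {"gripper": 255, "slide": [0.14, -0.76, 0], "yaw": 0},
  {"gripper": 255, "slide": [0.15, -0.82, 0], "yaw": 0},
])

```text
time_s: 21.45
tool_pos: [0.6031, 0.0458, 0.2859]
ee_rot: [-3.131, 0.255, -0.0]
force: [-0.8, -0.6, -1.4]
grip_width: 0.427
gripper_force: 60.1
```

>>> drive_tool([
  {"gripper": 255, "slide": [0, 0, 0.1], "yaw": 0},
  {"gripper": 255, "slide": [0, 0, 0.2], "yaw": 0},
  {"gripper": 255, "slide": [0, 0, 0.3], "yaw": 0},
  {"gripper": 255, "slide": [0, 0, 0.4], "yaw": 0},
  {"gripper": 255, "slide": [0, 0, 0.5], "yaw": 0},
  {"gripper": 255, "slide": [0, 0, 0.6], "yaw": 0},
  {"gripper": 255, "slide": [0, 0, 0.7], "yaw": 0},
  {"gripper": 255, "slide": [0, 0, 0.74], "yaw": 0},
])

```text
time_s: 22.45
tool_pos: [0.6025, 0.0451, 0.196]
ee_rot: [-3.131, 0.255, 0.002]
force: [0.1, 0.1, -0.5]
grip_width: 0.426
gripper_force: 60.1
```

```bash
python3 -c "
from h import *
go(602.5,45.2,196,-9.4)
im=grab_frame('side')
cv2.imwrite('pics/s6.png',cv2.resize(im[220:320,200:340,::-1],None,fx=4,fy=4))"
```

```text
t22.4 at [602.5  45.1 196. ] -9.3 slide [-0. -0. -0.] yaw 0.0
```

View pics/s6.png

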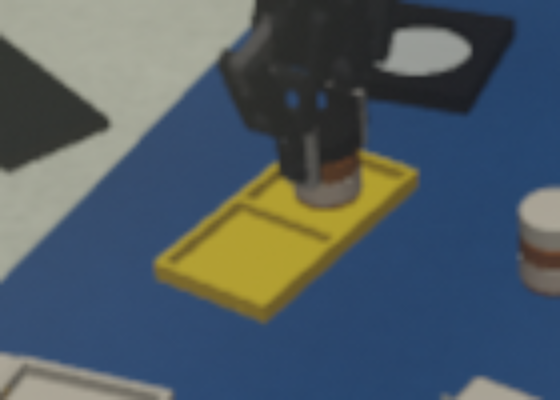

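The black jar is in its bay at crop (330,185). Releasing and fetching the white jar.

>>> drive_tool([
  {"gripper": 200, "slide": [0, 0, 0], "yaw": 0},
  {"gripper": 100, "slide": [0, 0, 0], "yaw": 0},
  {"gripper": 100, "slide": [0, 0, 0], "yaw": 0},
  {"gripper": 100, "slide": [0, 0, 0], "yaw": 0},
  {"gripper": 100, "slide": [0, 0, 0], "yaw": 0},
  {"gripper": 100, "slide": [0, 0, -0.05], "yaw": 0},
  {"gripper": 100, "slide": [0, 0, -0.15], "yaw": 0},
  {"gripper": 100, "slide": [0, 0, -0.25], "yaw": 0},
])

```text
time_s: 23.5
tool_pos: [0.603, 0.045, 0.2284]
ee_rot: [3.131, -0.255, 0.001]
force: [-1.0, -0.2, 0.5]
grip_width: 0.609
gripper_force: 0.0
```

>>> drive_tool([
  {"gripper": 100, "slide": [0, 0, -0.1], "yaw": 0},
  {"gripper": 100, "slide": [0, 0, -0.2], "yaw": 0},
  {"gripper": 50, "slide": [-0.05, 0, -0.3], "yaw": 0},
  {"gripper": 0, "slide": [-0.15, 0.01, -0.4], "yaw": 0},
  {"gripper": 0, "slide": [-0.25, 0.01, -0.4], "yaw": 0},
  {"gripper": 0, "slide": [-0.36, 0.01, -0.4], "yaw": 0},
  {"gripper": 0, "slide": [-0.47, 0.02, -0.4], "yaw": 0},
  {"gripper": 0, "slide": [-0.59, 0.02, -0.4], "yaw": 0},
])

```text
time_s: 24.5
tool_pos: [0.5314, 0.0542, 0.2747]
ee_rot: [-3.131, 0.256, 0.001]
force: [-0.2, 0.2, 0.1]
grip_width: 1.0
gripper_force: 0.0
```

>>> drive_tool([
  {"gripper": 0, "slide": [-0.1, 0.01, 0], "yaw": 0},
  {"gripper": 0, "slide": [-0.2, 0.01, 0], "yaw": 0},
  {"gripper": 0, "slide": [-0.3, 0.02, 0], "yaw": 0},
  {"gripper": 0, "slide": [-0.4, 0.02, 0], "yaw": 0},
  {"gripper": 0, "slide": [-0.5, 0.03, 0], "yaw": 0},
  {"gripper": 0, "slide": [-0.59, 0.03, 0], "yaw": 0},
  {"gripper": 0, "slide": [-0.59, 0.03, 0], "yaw": 0},
  {"gripper": 0, "slide": [-0.59, 0.03, 0], "yaw": 0},
])

```text
time_s: 25.5
tool_pos: [0.4623, 0.062, 0.2753]
ee_rot: [3.131, -0.255, 0.001]
force: [-0.4, -0.0, -0.6]
grip_width: 0.997
gripper_force: 0.0
```

```bash
python3 -c "
from h import *
go(461.3,62.6,190,-9.4)"
```

```text
t25.5 at [462.3  62.  275.3] -9.3 slide [-0.01 -0.    0.71] yaw 0.0
```

>>> drive_tool([
  {"gripper": 0, "slide": [-0.01, 0, 0.1], "yaw": 0},
  {"gripper": 0, "slide": [-0.01, 0, 0.2], "yaw": 0},
  {"gripper": 0, "slide": [-0.01, 0, 0.3], "yaw": 0},
  {"gripper": 0, "slide": [-0.01, 0, 0.4], "yaw": 0},
  {"gripper": 0, "slide": [-0.01, 0, 0.5], "yaw": 0},
  {"gripper": 0, "slide": [-0.01, 0, 0.6], "yaw": 0},
  {"gripper": 0, "slide": [-0.01, 0, 0.7], "yaw": 0},
  {"gripper": 0, "slide": [-0.01, 0, 0.71], "yaw": 0},
])

```text
time_s: 26.5
tool_pos: [0.4605, 0.0623, 0.1888]
ee_rot: [-3.131, 0.256, 0.003]
force: [-0.3, 0.4, 0.7]
grip_width: 1.002
gripper_force: 0.0
```

>>> drive_tool([
  {"gripper": 255, "slide": [0, 0, 0], "yaw": 0},
  {"gripper": 255, "slide": [0, 0, 0], "yaw": 0},
  {"gripper": 255, "slide": [0, 0, 0], "yaw": 0},
  {"gripper": 255, "slide": [0, 0, 0], "yaw": 0},
  {"gripper": 255, "slide": [0, 0, 0], "yaw": 0},
  {"gripper": 255, "slide": [0, 0, 0], "yaw": 0},
  {"gripper": 255, "slide": [0, 0, 0], "yaw": 0},
  {"gripper": 255, "slide": [0, 0, 0], "yaw": 0},
])

```text
time_s: 27.5
tool_pos: [0.4615, 0.0622, 0.1907]
ee_rot: [3.131, -0.255, 0.003]
force: [-0.3, 0.0, 5.2]
grip_width: 0.427
gripper_force: 60.0
```

>>> drive_tool([
  {"gripper": 255, "slide": [0, 0, -0.1], "yaw": 0},
  {"gripper": 255, "slide": [0, 0, -0.2], "yaw": 0},
  {"gripper": 255, "slide": [0, 0, -0.3], "yaw": 0},
  {"gripper": 255, "slide": [0, 0, -0.4], "yaw": 0},
  {"gripper": 255, "slide": [0, 0, -0.5], "yaw": 0},
  {"gripper": 255, "slide": [0, 0, -0.6], "yaw": 0},
  {"gripper": 255, "slide": [0, 0, -0.7], "yaw": 0},
  {"gripper": 255, "slide": [0, 0, -0.8], "yaw": 0},
])

```text
time_s: 28.5
tool_pos: [0.4609, 0.0622, 0.2867]
ee_rot: [3.131, -0.255, 0.0]
force: [0.4, 0.7, -1.7]
grip_width: 0.429
gripper_force: 60.0
```

>>> drive_tool([
  {"gripper": 255, "slide": [0.07, -0.04, 0], "yaw": 0},
  {"gripper": 255, "slide": [0.14, -0.07, 0], "yaw": 0},
  {"gripper": 255, "slide": [0.21, -0.11, 0], "yaw": 0},
  {"gripper": 255, "slide": [0.28, -0.15, 0], "yaw": 0},
  {"gripper": 255, "slide": [0.36, -0.19, 0], "yaw": 0},
  {"gripper": 255, "slide": [0.44, -0.23, 0], "yaw": 0},
  {"gripper": 255, "slide": [0.52, -0.27, 0], "yaw": 0},
  {"gripper": 255, "slide": [0.59, -0.31, 0], "yaw": 0},
])

```text
time_s: 29.5
tool_pos: [0.5375, 0.0877, 0.2859]
ee_rot: [3.131, -0.256, 0.0]
force: [0.7, 0.1, -0.9]
grip_width: 0.43
gripper_force: 60.0
```

>>> drive_tool([
  {"gripper": 255, "slide": [0.08, -0.04, 0], "yaw": 0},
  {"gripper": 255, "slide": [0.16, -0.08, 0], "yaw": 0},
  {"gripper": 255, "slide": [0.24, -0.12, 0], "yaw": 0},
  {"gripper": 255, "slide": [0.32, -0.17, 0], "yaw": 0},
  {"gripper": 255, "slide": [0.4, -0.21, 0], "yaw": 0},
  {"gripper": 255, "slide": [0.48, -0.25, 0], "yaw": 0},
  {"gripper": 255, "slide": [0.56, -0.29, 0], "yaw": 0},
  {"gripper": 255, "slide": [0.59, -0.31, 0], "yaw": 0},
])

```text
time_s: 30.5
tool_pos: [0.6133, 0.1129, 0.2859]
ee_rot: [-3.131, 0.255, -0.0]
force: [-0.5, 0.2, 0.2]
grip_width: 0.428
gripper_force: 60.0
```

```bash
python3 -c "
from h import *
go(613.5,112.3,196,-9.4)
im=grab_frame('side')
cv2.imwrite('pics/s7.png',cv2.resize(im[200:320,200:340,::-1],None,fx=4,fy=4))"
```

```text
t30.5 at [613.3 112.9 285.9] -9.3 slide [0.   0.   0.75] yaw 0.0
```

View pics/s7.png

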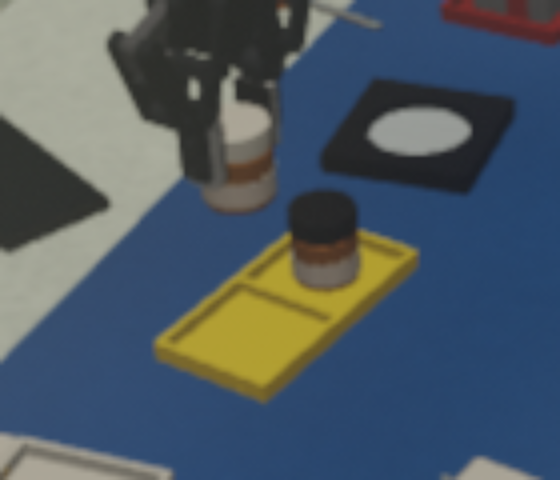

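Black jar stands in the right bay (crop (325,240)), and the white jar is held over the left bay. Lowering, releasing, then on to the good battery.

>>> drive_tool([
  {"gripper": 255, "slide": [0, 0, 0.1], "yaw": 0},
  {"gripper": 255, "slide": [0, 0, 0.2], "yaw": 0},
  {"gripper": 255, "slide": [0, 0, 0.3], "yaw": 0},
  {"gripper": 255, "slide": [0, 0, 0.4], "yaw": 0},
  {"gripper": 255, "slide": [0, 0, 0.5], "yaw": 0},
  {"gripper": 255, "slide": [0, 0, 0.6], "yaw": 0},
  {"gripper": 255, "slide": [0, 0, 0.7], "yaw": 0},
  {"gripper": 255, "slide": [0, 0, 0.74], "yaw": 0},
])

```text
time_s: 31.55
tool_pos: [0.6124, 0.1127, 0.1959]
ee_rot: [3.131, -0.255, -0.002]
force: [0.2, 0.5, -1.2]
grip_width: 0.423
gripper_force: 60.0
```

>>> drive_tool([
  {"gripper": 200, "slide": [0, 0, 0], "yaw": 0},
  {"gripper": 100, "slide": [0, 0, 0], "yaw": 0},
  {"gripper": 100, "slide": [0, 0, 0], "yaw": 0},
  {"gripper": 100, "slide": [0, 0, 0], "yaw": 0},
  {"gripper": 100, "slide": [0, 0, 0], "yaw": 0},
  {"gripper": 100, "slide": [0, 0, -0.05], "yaw": 0},
  {"gripper": 100, "slide": [0, 0, -0.15], "yaw": 0},
  {"gripper": 100, "slide": [0, 0, -0.25], "yaw": 0},
])

```text
time_s: 32.55
tool_pos: [0.6129, 0.1127, 0.2284]
ee_rot: [-3.131, 0.255, -0.001]
force: [0.6, -0.1, 0.5]
grip_width: 0.606
gripper_force: 0.0
```

>>> drive_tool([
  {"gripper": 100, "slide": [0, 0, -0.1], "yaw": 0},
  {"gripper": 100, "slide": [0, 0, -0.2], "yaw": 0},
  {"gripper": 50, "slide": [-0.07, -0.06, -0.3], "yaw": 0},
  {"gripper": 0, "slide": [-0.2, -0.16, -0.4], "yaw": 0},
  {"gripper": 0, "slide": [-0.36, -0.3, -0.4], "yaw": 0},
  {"gripper": 0, "slide": [-0.52, -0.42, -0.4], "yaw": 0},
  {"gripper": 0, "slide": [-0.68, -0.55, -0.4], "yaw": 0},
  {"gripper": 0, "slide": [-0.85, -0.69, -0.4], "yaw": 0},
])

```text
time_s: 33.55
tool_pos: [0.524, 0.2122, 0.2745]
ee_rot: [3.131, -0.255, -0.002]
force: [-0.4, 0.6, 0.5]
grip_width: 1.001
gripper_force: 0.0
```

>>> drive_tool([
  {"gripper": 0, "slide": [-0.12, -0.1, 0], "yaw": -0.14},
  {"gripper": 0, "slide": [-0.24, -0.2, 0], "yaw": -0.28},
  {"gripper": 0, "slide": [-0.36, -0.3, 0], "yaw": -0.42},
  {"gripper": 0, "slide": [-0.48, -0.4, 0], "yaw": -0.56},
  {"gripper": 0, "slide": [-0.6, -0.5, 0], "yaw": -0.7},
  {"gripper": 0, "slide": [-0.72, -0.6, 0], "yaw": -0.84},
  {"gripper": 0, "slide": [-0.84, -0.69, 0], "yaw": -1.0},
  {"gripper": 0, "slide": [-0.84, -0.69, 0], "yaw": -1.0},
])

```text
time_s: 34.55
tool_pos: [0.4379, 0.3099, 0.2746]
ee_rot: [3.09, 0.566, -0.002]
force: [1.6, 0.1, -0.4]
grip_width: 1.0
gripper_force: 0.0
```

```bash
python3 -c "
from h import *
go(440.2,308,184,21.2)"
```

```text
t34.5 at [437.9 309.9 274.6] 20.8 slide [0.01 0.02 0.75] yaw -0.01
```

>>> drive_tool([
  {"gripper": 0, "slide": [0.01, 0.02, 0.1], "yaw": 0},
  {"gripper": 0, "slide": [0.01, 0.02, 0.2], "yaw": 0},
  {"gripper": 0, "slide": [0.01, 0.02, 0.3], "yaw": 0},
  {"gripper": 0, "slide": [0.01, 0.02, 0.4], "yaw": 0},
  {"gripper": 0, "slide": [0.01, 0.02, 0.5], "yaw": 0},
  {"gripper": 0, "slide": [0.01, 0.02, 0.6], "yaw": 0},
  {"gripper": 0, "slide": [0.01, 0.02, 0.7], "yaw": 0},
  {"gripper": 0, "slide": [0.01, 0.02, 0.75], "yaw": 0},
])

```text
time_s: 35.55
tool_pos: [0.4411, 0.3071, 0.1841]
ee_rot: [3.09, 0.564, -0.002]
force: [-0.2, 1.6, -0.4]
grip_width: 1.001
gripper_force: 0.0
```

>>> drive_tool([
  {"gripper": 0, "slide": [0, 0, 0], "yaw": 0},
  {"gripper": 255, "slide": [0, 0, 0], "yaw": 0},
  {"gripper": 255, "slide": [0, 0, 0], "yaw": 0},
  {"gripper": 255, "slide": [0, 0, 0], "yaw": 0},
  {"gripper": 255, "slide": [0, 0, 0], "yaw": 0},
  {"gripper": 255, "slide": [0, 0, 0], "yaw": 0},
  {"gripper": 255, "slide": [0, 0, 0], "yaw": 0},
  {"gripper": 255, "slide": [0, 0, 0], "yaw": 0},
])

```text
time_s: 36.55
tool_pos: [0.4419, 0.3074, 0.1858]
ee_rot: [-3.09, -0.563, -0.002]
force: [-1.1, 0.6, 6.1]
grip_width: 0.427
gripper_force: 61.3
```

>>> drive_tool([
  {"gripper": 255, "slide": [0, 0, -0.1], "yaw": 0},
  {"gripper": 255, "slide": [0, 0, -0.2], "yaw": 0},
  {"gripper": 255, "slide": [0, 0, -0.3], "yaw": 0},
  {"gripper": 255, "slide": [0, 0, -0.4], "yaw": 0},
  {"gripper": 255, "slide": [0, 0, -0.5], "yaw": 0},
  {"gripper": 255, "slide": [0, 0, -0.6], "yaw": 0},
  {"gripper": 255, "slide": [0, 0, -0.7], "yaw": 0},
  {"gripper": 255, "slide": [0, 0, -0.7], "yaw": 0},
])

```text
time_s: 37.55
tool_pos: [0.4418, 0.3074, 0.2704]
ee_rot: [-3.09, -0.564, -0.004]
force: [-0.2, 0.5, 0.1]
grip_width: 0.425
gripper_force: 60.7
```

>>> drive_tool([
  {"gripper": 255, "slide": [0.06, 0.04, 0], "yaw": 0},
  {"gripper": 255, "slide": [0.14, 0.1, 0], "yaw": 0},
  {"gripper": 255, "slide": [0.23, 0.15, 0], "yaw": 0},
  {"gripper": 255, "slide": [0.32, 0.21, 0], "yaw": 0},
  {"gripper": 255, "slide": [0.41, 0.27, 0], "yaw": 0},
  {"gripper": 255, "slide": [0.5, 0.33, 0], "yaw": 0},
  {"gripper": 255, "slide": [0.59, 0.39, 0], "yaw": 0},
  {"gripper": 255, "slide": [0.69, 0.46, 0], "yaw": 0},
])

```text
time_s: 38.55
tool_pos: [0.5392, 0.2846, 0.2691]
ee_rot: [3.091, 0.564, -0.0]
force: [-0.3, -0.4, -0.5]
grip_width: 0.425
gripper_force: 60.7
```

>>> drive_tool([
  {"gripper": 255, "slide": [0.1, 0.06, 0], "yaw": 0.08},
  {"gripper": 255, "slide": [0.2, 0.13, 0], "yaw": 0.16},
  {"gripper": 255, "slide": [0.3, 0.2, 0], "yaw": 0.24},
  {"gripper": 255, "slide": [0.4, 0.26, 0], "yaw": 0.33},
  {"gripper": 255, "slide": [0.5, 0.33, 0], "yaw": 0.42},
  {"gripper": 255, "slide": [0.6, 0.4, 0], "yaw": 0.51},
  {"gripper": 255, "slide": [0.68, 0.46, 0], "yaw": 0.59},
  {"gripper": 255, "slide": [0.68, 0.46, 0], "yaw": 0.59},
])

```text
time_s: 39.55
tool_pos: [0.635, 0.2615, 0.2691]
ee_rot: [-3.14, -0.08, -0.0]
force: [0.1, 0.4, -1.4]
grip_width: 0.424
gripper_force: 60.7
```

```bash
python3 -c "
from h import *
go(633.6,263.7,193,3.1)
im=grab_frame('side')
cv2.imwrite('pics/s8.png',cv2.resize(im[220:390,160:360,::-1],None,fx=3.5,fy=3.5))"
```

```text
t39.5 at [635.  261.5 269.1] 2.9 slide [-0.01 -0.02  0.63] yaw -0.01
```

View pics/s8.png

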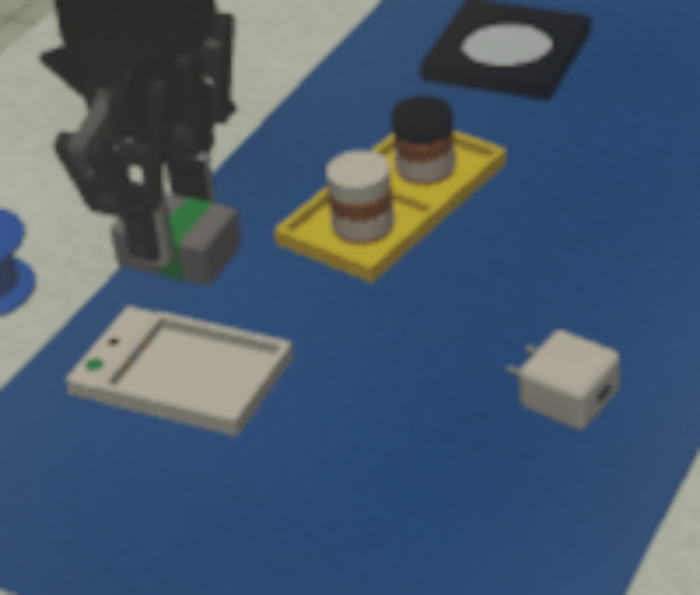

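Both jars stand upright, one per bay (crop (360,195) and (423,140)). The good battery is held level over the cradle (180,370). Lowering, releasing, then on to the lens.

>>> drive_tool([
  {"gripper": 255, "slide": [-0.01, -0.02, 0.1], "yaw": 0},
  {"gripper": 255, "slide": [-0.01, -0.02, 0.2], "yaw": 0},
  {"gripper": 255, "slide": [-0.01, -0.02, 0.3], "yaw": 0},
  {"gripper": 255, "slide": [-0.01, -0.02, 0.4], "yaw": 0},
  {"gripper": 255, "slide": [-0.01, -0.02, 0.5], "yaw": 0},
  {"gripper": 255, "slide": [-0.01, -0.02, 0.58], "yaw": 0},
  {"gripper": 255, "slide": [-0.01, -0.02, 0.63], "yaw": 0},
  {"gripper": 255, "slide": [-0.01, -0.02, 0.63], "yaw": 0},
])

```text
time_s: 40.6
tool_pos: [0.6327, 0.2642, 0.193]
ee_rot: [3.14, 0.081, -0.001]
force: [-0.4, 0.1, 0.0]
grip_width: 0.428
gripper_force: 60.7
```

>>> drive_tool([
  {"gripper": 200, "slide": [0, 0, 0], "yaw": 0},
  {"gripper": 80, "slide": [0, 0, 0], "yaw": 0},
  {"gripper": 80, "slide": [0, 0, 0], "yaw": 0},
  {"gripper": 80, "slide": [0, 0, 0], "yaw": 0},
  {"gripper": 80, "slide": [0, 0, 0], "yaw": 0},
  {"gripper": 80, "slide": [0, 0, -0.03], "yaw": 0},
  {"gripper": 80, "slide": [0, 0, -0.12], "yaw": 0},
  {"gripper": 80, "slide": [0, 0, -0.22], "yaw": 0},
])

```text
time_s: 41.6
tool_pos: [0.633, 0.2643, 0.221]
ee_rot: [-3.14, -0.081, -0.001]
force: [-0.5, 0.3, -0.5]
grip_width: 0.682
gripper_force: 0.0
```

>>> drive_tool([
  {"gripper": 40, "slide": [0, 0, -0.15], "yaw": 0},
  {"gripper": 0, "slide": [0, 0, -0.3], "yaw": 0},
  {"gripper": 0, "slide": [-0.04, 0.1, -0.45], "yaw": 0},
  {"gripper": 0, "slide": [-0.1, 0.24, -0.55], "yaw": 0},
  {"gripper": 0, "slide": [-0.17, 0.4, -0.6], "yaw": 0},
  {"gripper": 0, "slide": [-0.24, 0.58, -0.6], "yaw": 0},
  {"gripper": 0, "slide": [-0.31, 0.75, -0.6], "yaw": 0},
  {"gripper": 0, "slide": [-0.38, 0.92, -0.6], "yaw": 0},
])

```text
time_s: 42.6
tool_pos: [0.5924, 0.1503, 0.2918]
ee_rot: [3.141, 0.081, -0.001]
force: [-0.1, -0.2, -0.2]
grip_width: 0.998
gripper_force: 0.0
```

>>> drive_tool([
  {"gripper": 0, "slide": [-0.05, 0.12, 0], "yaw": 0},
  {"gripper": 0, "slide": [-0.1, 0.24, 0], "yaw": 0},
  {"gripper": 0, "slide": [-0.15, 0.36, 0], "yaw": 0},
  {"gripper": 0, "slide": [-0.2, 0.48, 0], "yaw": 0},
  {"gripper": 0, "slide": [-0.25, 0.6, 0], "yaw": 0},
  {"gripper": 0, "slide": [-0.3, 0.72, 0], "yaw": 0},
  {"gripper": 0, "slide": [-0.34, 0.82, 0], "yaw": 0},
  {"gripper": 0, "slide": [-0.38, 0.92, 0], "yaw": 0},
])

```text
time_s: 43.6
tool_pos: [0.553, 0.0382, 0.2919]
ee_rot: [-3.141, -0.081, -0.0]
force: [0.6, 0.8, 0.5]
grip_width: 0.997
gripper_force: 0.0
```

>>> drive_tool([
  {"gripper": 0, "slide": [-0.05, 0.12, 0], "yaw": 0},
  {"gripper": 0, "slide": [-0.1, 0.24, 0], "yaw": 0},
  {"gripper": 0, "slide": [-0.15, 0.36, 0], "yaw": 0},
  {"gripper": 0, "slide": [-0.2, 0.48, 0], "yaw": 0},
  {"gripper": 0, "slide": [-0.25, 0.6, 0], "yaw": 0},
  {"gripper": 0, "slide": [-0.3, 0.72, 0], "yaw": 0},
  {"gripper": 0, "slide": [-0.34, 0.82, 0], "yaw": 0},
  {"gripper": 0, "slide": [-0.38, 0.92, 0], "yaw": 0},
])

```text
time_s: 44.6
tool_pos: [0.5131, -0.0744, 0.2919]
ee_rot: [-3.141, -0.081, -0.0]
force: [0.7, 0.7, -0.1]
grip_width: 0.999
gripper_force: 0.0
```

>>> drive_tool([
  {"gripper": 0, "slide": [-0.05, 0.12, 0], "yaw": 0},
  {"gripper": 0, "slide": [-0.1, 0.24, 0], "yaw": 0},
  {"gripper": 0, "slide": [-0.15, 0.36, 0], "yaw": 0},
  {"gripper": 0, "slide": [-0.2, 0.48, 0], "yaw": 0},
  {"gripper": 0, "slide": [-0.25, 0.6, 0], "yaw": 0},
  {"gripper": 0, "slide": [-0.3, 0.72, 0], "yaw": 0},
  {"gripper": 0, "slide": [-0.34, 0.82, 0], "yaw": 0},
  {"gripper": 0, "slide": [-0.38, 0.92, 0], "yaw": 0},
])

```text
time_s: 45.6
tool_pos: [0.4733, -0.1871, 0.2919]
ee_rot: [-3.141, -0.081, -0.0]
force: [-0.3, 0.2, 0.4]
grip_width: 0.998
gripper_force: 0.0
```

```bash
python3 -c "
from h import *
go(474.3,-188.2,181,3)
im=grab_frame('top')
cv2.imwrite('pics/t9.png',im[130:330,120:560,::-1])"
```

```text
t45.6 at [ 473.3 -187.1  291.9] 3.0 slide [0.01 0.01 0.92] yaw -0.0
```

View pics/t9.png

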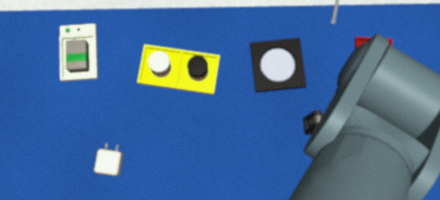

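Good battery sits in the cradle (crop (77,55)), jars are in the rack, and the charger is untouched at (108,160). Now grasping the lens.

>>> drive_tool([
  {"gripper": 0, "slide": [0.01, 0.01, 0.15], "yaw": 0},
  {"gripper": 0, "slide": [0.01, 0.01, 0.3], "yaw": 0},
  {"gripper": 0, "slide": [0.01, 0.01, 0.45], "yaw": 0},
  {"gripper": 0, "slide": [0.01, 0.01, 0.58], "yaw": 0},
  {"gripper": 0, "slide": [0.01, 0.01, 0.7], "yaw": 0},
  {"gripper": 0, "slide": [0.01, 0.01, 0.82], "yaw": 0},
  {"gripper": 0, "slide": [0.01, 0.01, 0.91], "yaw": 0},
  {"gripper": 0, "slide": [0.01, 0.01, 0.91], "yaw": 0},
])

```text
time_s: 46.65
tool_pos: [0.4746, -0.1872, 0.1818]
ee_rot: [-3.14, -0.081, 0.002]
force: [-0.4, -0.5, -0.4]
grip_width: 1.0
gripper_force: 0.0
```

>>> drive_tool([
  {"gripper": 0, "slide": [0, 0, 0], "yaw": 0},
  {"gripper": 255, "slide": [0, 0, 0], "yaw": 0},
  {"gripper": 255, "slide": [0, 0, 0], "yaw": 0},
  {"gripper": 255, "slide": [0, 0, 0], "yaw": 0},
  {"gripper": 255, "slide": [0, 0, 0], "yaw": 0},
  {"gripper": 255, "slide": [0, 0, 0], "yaw": 0},
  {"gripper": 255, "slide": [0, 0, 0], "yaw": 0},
  {"gripper": 255, "slide": [0, 0, 0], "yaw": 0},
])

```text
time_s: 47.65
tool_pos: [0.4753, -0.1876, 0.1837]
ee_rot: [3.14, 0.082, 0.002]
force: [-1.4, 0.5, 5.6]
grip_width: 0.526
gripper_force: 60.3
```

>>> drive_tool([
  {"gripper": 255, "slide": [0, 0, -0.08], "yaw": 0},
  {"gripper": 255, "slide": [0, 0, -0.17], "yaw": 0},
  {"gripper": 255, "slide": [0, 0, -0.26], "yaw": 0},
  {"gripper": 255, "slide": [0, 0, -0.34], "yaw": 0},
  {"gripper": 255, "slide": [0, 0, -0.4], "yaw": 0},
  {"gripper": 255, "slide": [0, 0, -0.46], "yaw": 0},
  {"gripper": 255, "slide": [0, 0, -0.5], "yaw": 0},
  {"gripper": 255, "slide": [0, 0, -0.5], "yaw": 0},
])

```text
time_s: 48.65
tool_pos: [0.4749, -0.1874, 0.243]
ee_rot: [3.14, 0.081, 0.001]
force: [0.2, -0.9, -0.2]
grip_width: 0.531
gripper_force: 61.2
```

```bash
python3 -c "
from h import *
go(613,-103.1,193,3)
im=grab_frame('side')
cv2.imwrite('pics/s10.png',cv2.resize(im[140:260,280:420,::-1],None,fx=4,fy=4))"
```

```text
t48.6 at [ 474.9 -187.4  243. ] 3.0 slide [ 1.19 -0.64  0.42] yaw -0.0
```

View pics/s10.png

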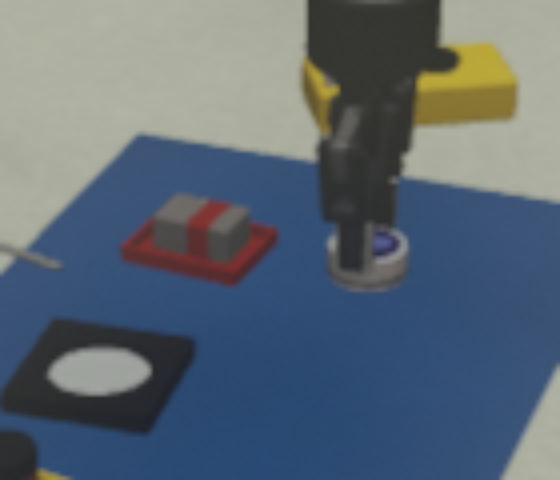

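Lens is held level (crop (368,260)). Carrying it to the block at (100,372).

>>> drive_tool([
  {"gripper": 255, "slide": [0.06, -0.03, 0], "yaw": 0},
  {"gripper": 255, "slide": [0.13, -0.07, 0], "yaw": 0},
  {"gripper": 255, "slide": [0.2, -0.11, 0], "yaw": 0},
  {"gripper": 255, "slide": [0.28, -0.15, 0], "yaw": 0},
  {"gripper": 255, "slide": [0.36, -0.19, 0], "yaw": 0},
  {"gripper": 255, "slide": [0.44, -0.23, 0], "yaw": 0},
  {"gripper": 255, "slide": [0.52, -0.28, 0], "yaw": 0},
  {"gripper": 255, "slide": [0.6, -0.32, 0], "yaw": 0},
])

```text
time_s: 49.7
tool_pos: [0.5454, -0.1448, 0.2427]
ee_rot: [-3.14, -0.082, 0.0]
force: [0.5, 0.1, 0.2]
grip_width: 0.525
gripper_force: 61.2
```

>>> drive_tool([
  {"gripper": 255, "slide": [0.08, -0.04, 0], "yaw": 0},
  {"gripper": 255, "slide": [0.16, -0.09, 0], "yaw": 0},
  {"gripper": 255, "slide": [0.24, -0.13, 0], "yaw": 0},
  {"gripper": 255, "slide": [0.32, -0.17, 0], "yaw": 0},
  {"gripper": 255, "slide": [0.4, -0.21, 0], "yaw": 0},
  {"gripper": 255, "slide": [0.48, -0.26, 0], "yaw": 0},
  {"gripper": 255, "slide": [0.55, -0.3, 0], "yaw": 0},
  {"gripper": 255, "slide": [0.59, -0.32, 0], "yaw": 0},
])

```text
time_s: 50.7
tool_pos: [0.614, -0.1028, 0.2427]
ee_rot: [-3.141, -0.082, 0.0]
force: [-0.5, -0.5, -1.2]
grip_width: 0.527
gripper_force: 61.2
```

>>> drive_tool([
  {"gripper": 255, "slide": [0, 0, 0.07], "yaw": 0},
  {"gripper": 255, "slide": [0, 0, 0.14], "yaw": 0},
  {"gripper": 255, "slide": [0, 0, 0.21], "yaw": 0},
  {"gripper": 255, "slide": [0, 0, 0.27], "yaw": 0},
  {"gripper": 255, "slide": [0, 0, 0.33], "yaw": 0},
  {"gripper": 255, "slide": [0, 0, 0.38], "yaw": 0},
  {"gripper": 255, "slide": [0, 0, 0.41], "yaw": 0},
  {"gripper": 255, "slide": [0, 0, 0.41], "yaw": 0},
])

```text
time_s: 51.7
tool_pos: [0.6134, -0.1032, 0.1932]
ee_rot: [-3.14, -0.081, 0.001]
force: [-0.3, 0.8, -0.3]
grip_width: 0.526
gripper_force: 61.2
```

```bash
python3 -c "
from h import *
go(613,-103.1,192,3)
im=grab_frame('side')
cv2.imwrite('pics/s11.png',cv2.resize(im[170:270,240:380,::-1],None,fx=4,fy=4))"
```

```text
t51.7 at [ 613.4 -103.2  193.2] 3.0 slide [-0.   -0.    0.01] yaw -0.0
```

View pics/s11.png

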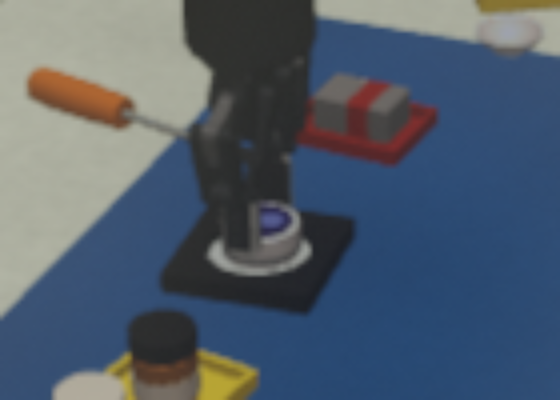

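Lens is centred in the recess (crop (262,235)), about 3 mm up. Releasing, then retreating up and away so the top view is clear.

>>> drive_tool([
  {"gripper": 255, "slide": [0, 0, 0.01], "yaw": 0},
  {"gripper": 180, "slide": [0, 0, 0.01], "yaw": 0},
  {"gripper": 60, "slide": [0, 0, 0.01], "yaw": 0},
  {"gripper": 60, "slide": [0, 0, 0.01], "yaw": 0},
  {"gripper": 60, "slide": [0, 0, 0.01], "yaw": 0},
  {"gripper": 60, "slide": [0, 0, 0], "yaw": 0},
  {"gripper": 60, "slide": [0, 0, -0.1], "yaw": 0},
  {"gripper": 60, "slide": [0, 0, -0.2], "yaw": 0},
])

```text
time_s: 52.75
tool_pos: [0.6136, -0.1033, 0.2186]
ee_rot: [3.14, 0.082, 0.001]
force: [-0.2, 0.7, 0.2]
grip_width: 0.761
gripper_force: 0.0
```

>>> drive_tool([
  {"gripper": 60, "slide": [0, 0, -0.12], "yaw": 0},
  {"gripper": 60, "slide": [0, 0, -0.25], "yaw": 0},
  {"gripper": 60, "slide": [0, 0, -0.38], "yaw": 0},
  {"gripper": 60, "slide": [0, 0, -0.5], "yaw": 0},
  {"gripper": 60, "slide": [-0.1, 0.1, -0.62], "yaw": 0},
  {"gripper": 60, "slide": [-0.2, 0.25, -0.74], "yaw": 0},
  {"gripper": 60, "slide": [-0.3, 0.4, -0.86], "yaw": 0},
  {"gripper": 60, "slide": [-0.4, 0.55, -0.95], "yaw": 0},
])

```text
time_s: 53.75
tool_pos: [0.5682, -0.1732, 0.3327]
ee_rot: [3.14, 0.081, 0.001]
force: [0.4, -0.1, -0.4]
grip_width: 0.763
gripper_force: 0.0
```

>>> drive_tool([
  {"gripper": 60, "slide": [-0.08, 0.12, -0.05], "yaw": 0},
  {"gripper": 60, "slide": [-0.16, 0.24, -0.1], "yaw": 0},
  {"gripper": 60, "slide": [-0.24, 0.36, -0.15], "yaw": 0},
  {"gripper": 60, "slide": [-0.32, 0.48, -0.2], "yaw": 0},
  {"gripper": 60, "slide": [-0.4, 0.6, -0.25], "yaw": 0},
  {"gripper": 60, "slide": [-0.48, 0.72, -0.3], "yaw": 0},
  {"gripper": 60, "slide": [-0.56, 0.84, -0.3], "yaw": 0},
  {"gripper": 60, "slide": [-0.64, 0.95, -0.3], "yaw": 0},
])

```text
time_s: 54.75
tool_pos: [0.4975, -0.2904, 0.3673]
ee_rot: [-3.14, -0.081, 0.0]
force: [0.6, 0.6, 1.2]
grip_width: 0.766
gripper_force: 0.0
```

>>> drive_tool([
  {"gripper": 60, "slide": [-0.06, 0.12, 0], "yaw": 0},
  {"gripper": 60, "slide": [-0.12, 0.24, 0], "yaw": 0},
  {"gripper": 60, "slide": [-0.18, 0.36, 0], "yaw": 0},
  {"gripper": 60, "slide": [-0.24, 0.48, 0], "yaw": 0},
  {"gripper": 60, "slide": [-0.3, 0.6, 0], "yaw": 0},
  {"gripper": 60, "slide": [-0.36, 0.72, 0], "yaw": 0},
  {"gripper": 60, "slide": [-0.42, 0.84, 0], "yaw": 0},
  {"gripper": 60, "slide": [-0.42, 0.95, 0], "yaw": 0},
])

```text
time_s: 55.75
tool_pos: [0.4534, -0.4069, 0.3675]
ee_rot: [-3.14, -0.081, -0.0]
force: [0.3, -0.5, 0.9]
grip_width: 0.766
gripper_force: 0.0
```

```bash
python3 -c "
from h import *
im=grab_frame('top'); t=things(im); print({k:t.get(k) for k in('charger','tray','seat','cradle','rack')})
cv2.imwrite('pics/t12.png',cv2.resize(im[130:320,160:560,::-1],None,fx=2,fy=2,interpolation=cv2.INTER_CUBIC))
im=grab_frame('side')
cv2.imwrite('pics/s12.png',cv2.resize(im[170:350,170:400,::-1],None,fx=3,fy=3,interpolation=cv2.INTER_CUBIC))"
```

```text
{'charger': array([439.1, 202.3,  46.8,  46.6,  -8.5]), 'tray': array([ 619.5, -279.3,   88.2,   68. ,   -4.2]), 'seat': array([ 613. , -103.2,   93.2,   91.7,    5. ]), 'cradle': array([643.6, 264.3, 108.2,  69.9,   3.2]), 'rack': array([608. ,  78.8, 144.9,  77.8,  80.6])}
```

View pics/t12.png

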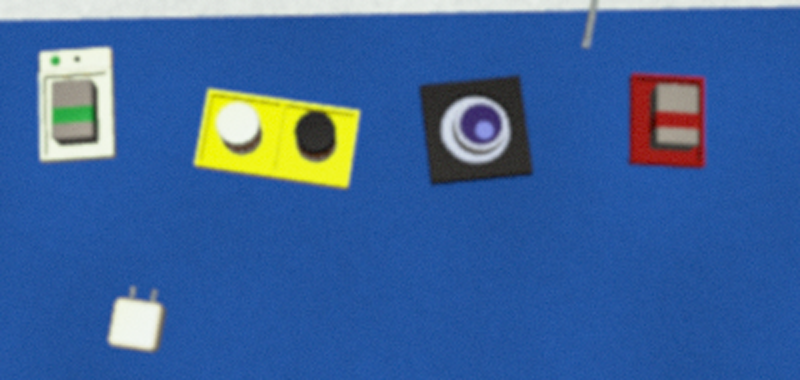

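View pics/s12.png

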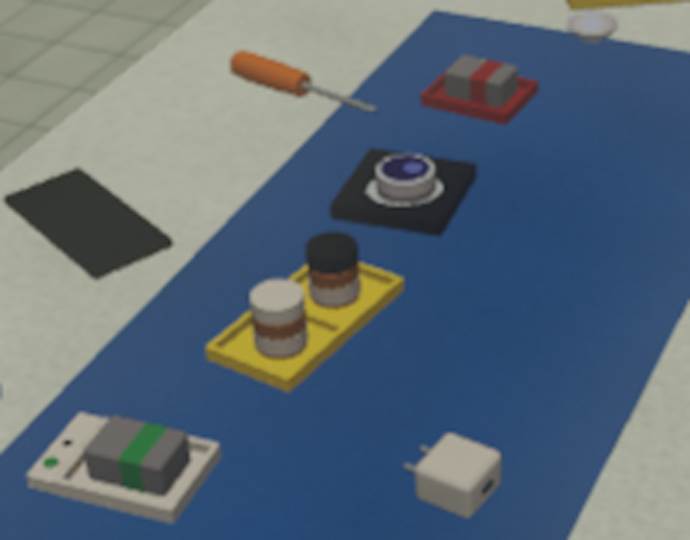

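Everything is in its place. In the top view the batteries are flat at (75,110) and (677,115), the jars at (238,125) and (316,135), the lens at (478,128), and the charger at (135,323) has not moved. Handing in.

```bash
python3 -c "
from cell import *
print(job_done())"
```

```text
the job is handed in; nothing more can be done
None
```

The job is handed in at about 56 s: the failed battery went into the red tray first, the other four things are in their places in the last pictures, and the wall charger measured as unmoved; no verdict came back.

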